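# Make up a bracket kit in the kitting tray

### The arm

A 6-joint arm with a two-finger parallel gripper is mounted at the origin on a cart in front of the work surface, level with it; the furniture and walls round the work are solid. World frame = base frame: x ahead of the robot, y to its left, z up, the work surface at z = 0. Lengths are in m, angles in rad, forces in N, time in s.
With the tool pointing down it reaches from about 0.275 to 0.775 m from the base axis. Payload 14.6 kg.
Tool frame: the origin (TCP) lies between the finger pads; the fingertips stand 22 mm ahead of it and the grasp point (between the pads) lies 3 mm ahead of it; z points along the fingers, y is the direction in which the jaws open and shut (so a half turn about z gives the same grasp; the last joint's range is limited). The gripper opens to 85 mm and grips with 20 to 120 N. Pads are 22 mm wide; open, the fingers measure 114 mm over their backs; the gripper's body (76 mm by 85 mm) begins 54 mm behind the grasp point. The pads swing forward as they close: fully open they stand 13 mm farther back than shut.
Start: joints at [-1.328, 0.263, -0.048, 1.259, 0, 1.415], TCP at [0.203, -0.484, 0.253] pointing down, gripper open.
Joint ranges: [-2.65, 2.65], [-0.89, 1.7], [-1.18, 1.37], [-2.13, 2.11], [-1.35, 1.29], [-3.14, 3.14]. Speed limits (rad/s): [1.89, 1.89, 2.57, 2.79, 3.14, 3.14].

### API

Orientations are given as [roll, pitch, yaw] about the fixed x, y, z axes, in that order (R = Rz(yaw) Ry(pitch) Rx(roll)).
In Python, from rig import readout, get_image, camera_params, ctrl, spotter gives the robot as it stands.
- The arm moves only by the tool servo_tool, never from a script. Its argument "moves" is text: rows parted by semicolons, each of 4 numbers parted by spaces: the shift along the tool's x, y, z in m, then the turn about the tool's z in degrees. In form: tx ty tz yaw; .... A call has 1 to 20 rows; each row is the pose to reach, as a shift and turn from the pose measured when the call began, along the tool's axes at that moment; what a row does not reach only later rows make up. A row lasts 1/12 s, in which the tool goes at most 41.7 mm and 7.16 degrees, less where a joint would pass 70% of its speed; a pose out of reach is approached as far as the arm can. A call with a gripper value outside its range is refused whole. "jaw" is the closure, from 0 (fully open) to 1 (shut), set as the call begins (left out, the last holds). The fingers move at their own pace and stop on an object; "newtons" is the grip in N (left out, the last holds). Time passes only in rows, so rows that repeat a pose let the fingers close. It gives the time, the measured TCP pose, the force and the opening at its end, in the units of the state.
- readout.get_obs(): the state, without advancing time (a new reading comes with each control period).
- get_image(name): name is "scene" or "top" or "wrist"; returns the picture (384x512x3 uint8, red, green, blue); there is no depth.
- camera_params(name): a dict with "vfov" (degrees; the focal length in pixels is half the picture's height over the tangent of half this angle, whatever the lens; pixels are square), "cx", "cy" (the principal point, pixels), "k1" (the pictures are not rectified: a ray, as slopes to the right and down, at radius r is drawn at 1 + k1 r^2 times it, then the intrinsics apply), "xyz" and "rotation" of the camera in the world; the wrist camera has in their place "tool_from_camera" (4x4, takes a point from camera to tool coordinates, whose origin is the TCP and whose axes are the flange's). Camera axes: x right, y down, z forward; pixel columns grow to the right and rows downward; lengths in m; the calibration is good to about 2 mm. A picture is of the moment at which its call begins: read the wrist's pose just before it. camera_params takes no time and is no camera call.
- ctrl.finish_job(): hands the job in, once; it reports no verdict.
Trained networks look in the newest picture that a camera, given by its name, has taken for a name from the list of things; names that differ only in an ending like _2 or _b are one class to them, and where a whole thing is asked for, a point or a joint stands for the part that bears it (a point fixed in the world has none). Each returns a list of dicts, best first, with "p" (0 to 1); they miss things now and then, are a little off and sometimes report something else, mostly with a low value. They report only what shows in the picture. A call takes as long as a camera call. They do not tell look-alikes from the thing itself.
- spotter.recognise(camera, query): "box" ([left, top, right, bottom] in pixels, round what is visible of it).
- spotter.cut_out(camera, query): "mask" (384x512 bool, what is visible of it) and "box" ([left, top, right, bottom] in pixels, round what is visible of it).
- spotter.mark_of(camera, query): "uv" ([column, row] in pixels: a listed point, or the origin of a listed thing).
The state is a dict: "time_s": time; "joints": joint angles; "joint_velocities": joint speeds; "joint_efforts": joint torques, N m; "ee_pos": TCP position; "tool_rot": TCP orientation; "ft_force": force on the tool from outside, world axes, zero at the start; "ft_torque": the same for the moment, N m; "width": opening from 0.0 (shut) to 1.0 (fully open).
Only numpy, scipy, OpenCV 4.12 (cv2) and the standard library are available. Lean on these libraries where they do the work, as an engineer would, in place of code of your own. Each camera call takes 0.05 s, during which the arm holds its last target.

### The job

Make up one bracket kit in the plywood kitting tray: lay the longer of the two drilled flat plates in the long nest, the short wide U-shaped saddle bracket flat on its base in the square nest, and the longer, thinner of the two hex bolts lengthwise in the small narrow nest, each lying flat and straight in the middle of its nest, inside the corner stops. Leave the shorter plate, the long narrow channel bracket and the short thick bolt where they lie.

Things in the scene. Friction and masses are not known exactly. Their poses are not given: they have to be found in the camera images.
- long_plate: KIT PART, loose: flat drilled steel plate, 110 mm long, 35 mm wide, 8 mm thick, two holes, the longer of the two plates. Origin at the centre of its underside; y along its length, x across, z up (lying flat). About 80 g.
- saddle: KIT PART, loose: short wide U-shaped saddle bracket of sheet metal standing on its base, open at the top, 60 x 50 mm and 35 mm high. Origin at the centre of its underside; its two upright walls (4 mm thick, 35 mm high) run along x at y = +/-23 mm, so it measures 50 mm over the walls along y and 60 mm along x; z up. About 60 g.
- long_bolt: KIT PART, loose: hex bolt lying on its side, 60 mm long, 19 mm across the head, 16 mm high, the longer and thinner of the two bolts. Origin below its middle, at the underside; y along its length, x across; it behaves as a bar 16 mm wide and 16 mm high and does not roll. About 40 g.
- short_plate: LOOK-ALIKE, loose, to be left: flat drilled steel plate, 90 x 30 x 8 mm, three holes. Origin at the centre of its underside; y along its length.
- channel: LOOK-ALIKE, loose, to be left: long narrow U-shaped channel bracket, 90 mm long, 32 mm wide, 26 mm high. Origin at the centre of its underside; x along its length.
- short_bolt: LOOK-ALIKE, loose, to be left: short thick hex bolt lying on its side, 45 mm long, 23 mm across the head, 20 mm high. Origin below its middle, at the underside; y along its length.
- nest_long: Long nest, for the long plate: black plastic plate 140 x 94 x 4 mm fixed on the tray. Origin at its underside centre, 6 mm above the bench; parts lie 4 mm above the origin. x along the 140 mm, z up. Four L-shaped metal corner stops (arms 12 mm, top 15 mm above the origin) bound a cork-lined field of 128 mm (x) by 54 mm (y); sides open between the stops. Stands in any of the tray's three places.
- nest_square: Square nest, for the saddle bracket: black plastic plate 140 x 94 x 4 mm fixed on the tray. Origin at its underside centre, 6 mm above the bench; parts lie 4 mm above the origin. x along the 140 mm, z up. Four L-shaped metal corner stops (arms 12 mm, top 15 mm above the origin) bound a cork-lined field of 80 x 80 mm; sides open between the stops. Stands in any of the tray's three places.
- nest_slot: Small narrow nest, for the long bolt: black plastic plate 140 x 94 x 4 mm fixed on the tray. Origin at its underside centre, 6 mm above the bench; parts lie 4 mm above the origin. x along the 140 mm, z up. Four L-shaped metal corner stops (arms 12 mm, top 15 mm above the origin) bound a cork-lined field of 80 mm (x) by 38 mm (y); sides open between the stops. Stands in any of the tray's three places.
- tray: Plywood kitting tray lying fixed on the bench, 162 mm along its x by 322 mm along its y, floor 6 mm thick, edging 12 mm high. Origin at the centre of its underside. It carries the three nests, turned with it (the nests' x axes are parallel to its x), along its y at -100, 0 and +100 mm.
There are look-alikes about, which are no part of the job. Leave any blue, purple or yellow look-alike of the saddle alone.

How it is judged:
At the end, for the whole second after the job is handed in: Each kit part rests flat on its own nest, within 12 mm (saddle 15) of its middle along the nest's x and y, lengthwise along it within 0.25 rad (saddle: any quarter turn), tilt under 0.12 rad, origin 1 to 8 mm above the nest's origin. The look-alikes are within 30 mm of where they lay (x of long_plate in the frame of nest_long between -0.012 and 0.012 m and y of long_plate in the frame of nest_long between -0.012 and 0.012 m and z of long_plate in the frame of nest_long between 0.001 and 0.008 m and angle between each of long_plate, saddle, long_bolt's own z axis and vertical below 0.12 rad and linear speed of each of long_plate, saddle, long_bolt below 0.02 m/s and angular speed of each of long_plate, saddle, long_bolt below 0.2 rad/s and angle between the y axis of long_plate and the x axis of nest_long, either way round below 0.25 rad and x of saddle in the frame of nest_square between -0.015 and 0.015 m and y of saddle in the frame of nest_square between -0.015 and 0.015 m and z of saddle in the frame of nest_square between 0.001 and 0.008 m and (angle between the x axis of saddle and the x axis of nest_square, either way round below 0.25 rad or angle between the x axis of saddle and the x axis of nest_square, either way round above 1.32 rad) and x of long_bolt in the frame of nest_slot between -0.012 and 0.012 m and y of long_bolt in the frame of nest_slot between -0.012 and 0.012 m and z of long_bolt in the frame of nest_slot between 0.001 and 0.008 m and angle between the y axis of long_bolt and the x axis of nest_slot, either way round below 0.25 rad and distance of each of short_plate, channel, short_bolt from where it was at the start of the episode below 0.03 m); the robot touches nothing.
It fails at once if short plate (a look-alike) was moved more than 30 mm (distance of short_plate from where it was at the start of the episode above 0.03 m).
It fails at once if channel (a look-alike) was moved more than 30 mm (distance of channel from where it was at the start of the episode above 0.03 m).
It fails at once if short bolt (a look-alike) was moved more than 30 mm (distance of short_bolt from where it was at the start of the episode above 0.03 m).
It also fails if it takes over 80 s, if anything falls off the work surface, if the arm or the gripper's body presses on something with over 40 N, if the wrist force passes 120 N, or if a joint passes its speed limit or range.

## Working session

There is one attempt and no reset: what is moved stays moved. The work goes in short steps, Python scripts to look and compute and a tool call to move; the robot and the scene stay as the last step left them, time stands still between calls to the robot, and variables do not carry over. Pictures are saved under pics/ and viewed, and the job is handed in when it is done.

Besides the shell and the picture viewer there is one more tool, called after "Call:" as a command line: name --argument value ..., lists and objects as JSON in quotes. servo_tool: Moves the arm, as the interface text tells. Its arguments: {"type":"object","properties":{"moves":{"type":"string"},"jaw":{"type":"number"},"newtons":{"type":"number"}},"required":["moves"]}

```bash
ls; mkdir -p pics
python3 - <<'E'
from rig import readout, get_image, camera_params
import cv2
o=readout.get_obs();print({k:o[k] for k in('time_s','ee_pos','tool_rot','width')})
for n in("scene","top","wrist"):
    im=get_image(n);cv2.imwrite(f"pics/{n}0.png",im[:,:,::-1]);print(n,camera_params(n))
E
```

```text
pics
{'time_s': 0.0, 'ee_pos': array([ 0.20330996, -0.48379507,  0.25284174]), 'tool_rot': array([-3.14060444e+00, -1.57557127e-04,  3.97769355e-01]), 'width': 0.9960394549693129}
scene {'vfov': 57.35803325390235, 'cx': 258.41194232312967, 'cy': 189.69236898515803, 'k1': -0.009083026108214343, 'xyz': array([0.12058897, 0.56015271, 0.89015276]), 'rotation': array([-2.39273025e+00, -1.53735599e-03, -2.64965785e+00])}
top {'vfov': 54.97635355980887, 'cx': 253.37130468590223, 'cy': 194.16598626200323, 'k1': -0.07170756251694999, 'xyz': array([ 0.26873426, -0.13330231,  1.49073486]), 'rotation': array([-3.01230919,  0.010155  , -1.59215481])}
wrist {'vfov': 65.26769024747047, 'cx': 260.8303516939097, 'cy': 194.24866739303306, 'k1': 0.021333050461933057, 'tool_from_camera': array([[ 3.56634173e-04, -9.58679308e-01, -2.84488765e-01,
         7.19375475e-02],
       [ 9.99999881e-01,  4.36751267e-04, -2.18181803e-04,
        -1.02919934e-03],
       [ 3.33417209e-04, -2.84488654e-01,  9.58679349e-01,
        -1.20398927e-01],
       [ 0.00000000e+00,  0.00000000e+00,  0.00000000e+00,
         1.00000000e+00]])}
```

View pics/scene0.png

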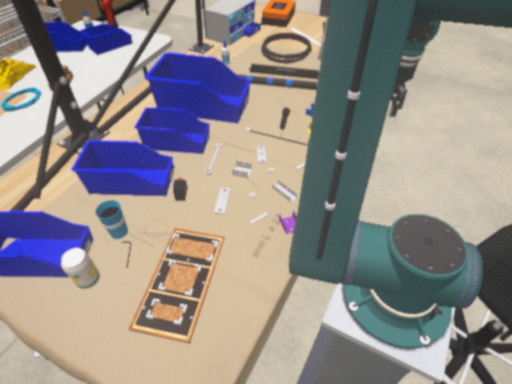

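View pics/top0.png

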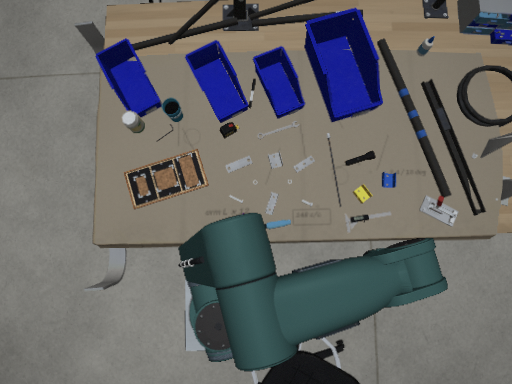

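```bash
cat > h.py <<'E'
import numpy as np, cv2
from scipy.spatial.transform import Rotation as R
from rig import readout, get_image, camera_params, ctrl, spotter
def cam(n,obs=None):
    c=camera_params(n)
    f=192/np.tan(np.radians(c['vfov'])/2)
    if n=='wrist':
        o=obs or readout.get_obs()
        T=np.eye(4);T[:3,:3]=R.from_euler('xyz',o['tool_rot']).as_matrix();T[:3,3]=o['ee_pos']
        T=T@c['tool_from_camera']
    else:
        T=np.eye(4);T[:3,:3]=R.from_euler('xyz',c['rotation']).as_matrix();T[:3,3]=c['xyz']
    return f,c['cx'],c['cy'],c['k1'],T
def pix2w(C,uv,z):
    f,cx,cy,k1,T=C
    uv=np.atleast_2d(np.asarray(uv,float)); d=(uv-[cx,cy])/f
    s=d.copy()
    for _ in range(20): s=d/(1+k1*(s**2).sum(1,keepdims=True))
    ray=np.c_[s,np.ones(len(s))]@T[:3,:3].T
    t=(np.asarray(z)-T[2,3])/ray[:,2]
    return T[:3,3]+ray*t[:,None]
def w2pix(C,P):
    f,cx,cy,k1,T=C
    p=(np.atleast_2d(P)-T[:3,3])@T[:3,:3]
    s=p[:,:2]/p[:,2:]
    s=s*(1+k1*(s**2).sum(1,keepdims=True))
    return s*f+[cx,cy]
def rect(C,mask,z):
    ys,xs=np.nonzero(mask)
    cs=cv2.findContours(mask.astype(np.uint8),cv2.RETR_EXTERNAL,cv2.CHAIN_APPROX_NONE)[0]
    c=max(cs,key=cv2.contourArea)[:,0,:]
    w=pix2w(C,c,z)[:,:2]
    (x,y),(a,b),ang=cv2.minAreaRect((w*1000).astype(np.float32))
    if a<b: a,b,ang=b,a,ang+90
    return x,y,a,b,ang  # mm, ang of long side deg
E
python3 - <<'E'
from h import *
im=get_image("top");C=cam("top")
cv2.imwrite("pics/topc.png",cv2.resize(im[110:230,100:340,::-1],None,fx=3.3,fy=3.3,interpolation=cv2.INTER_CUBIC))
for q,z in [("long_plate",.008),("saddle",.02),("long_bolt",.01),("short_plate",.008),("channel",.02),("short_bolt",.01),("nest_long",.01),("nest_square",.01),("nest_slot",.01),("tray",.01)]:
    for d in spotter.cut_out("top",q)[:4]:
        print(q,round(d['p'],2),np.round(d['box']),np.round(rect(C,d['mask'],z),1))
E
```

```text
long_plate 0.8 [225. 156. 255. 173.] [587.9 -61.9 102.9  34.  112.3]
saddle 0.7 [354. 184. 372. 202.] [ 454.1 -560.4   57.7   56.4   34.3]
saddle 0.65 [382. 173. 397. 189.] [ 505.9 -672.9   59.9   53.8  176.1]
saddle 0.63 [269. 151. 283. 168.] [ 596.6 -216.5   58.6   52.1   10.2]
saddle 0.35 [230. 194. 244. 207.] [442.3 -52.3  54.1  10.8  62.1]
long_bolt 0.38 [230. 194. 244. 207.] [443.8 -53.   56.3  12.7  62.1]
short_plate 0.63 [295. 155. 314. 174.] [ 582.6 -332.7   86.6   29.8  121.3]
channel 0.73 [263. 194. 278. 214.] [ 420.  -195.2   85.6   31.4  159.2]
nest_long 0.91 [173. 150. 203. 193.] [564.  141.2 143.2  96.7  15.6]
nest_square 0.97 [147. 159. 181. 199.] [532.8 238.4 141.   98.6  17.1]
nest_slot 0.88 [129. 169. 158. 204.] [505.7 331.7 137.6  92.6  16.5]
tray 0.61 [124. 149. 208. 209.] [545.8 197.5 241.7 162.1 107.3]
```

View pics/topc.png

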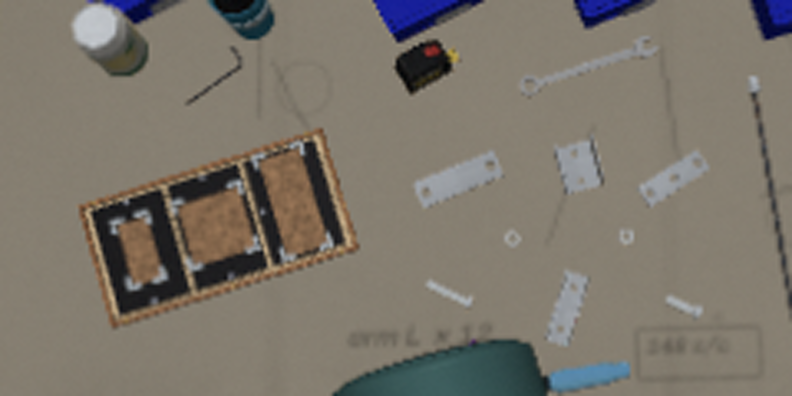

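```bash
cat >> h.py <<'E'
def rel(x,y,z,yawdeg,obs=None):
    o=obs or readout.get_obs()
    Rm=R.from_euler('xyz',o['tool_rot']).as_matrix()
    d=Rm.T@(np.array([x,y,z])-o['ee_pos'])
    cur=np.degrees(o['tool_rot'][2]); dy=-(yawdeg-cur)
    dy=(dy+180)%360-180
    return np.round(d,4),round(dy,2)
E
python3 - <<'E'
from h import *
print(rel(.50,-.19,.32,95))
E
```

```text
(array([ 0.3874, -0.1561, -0.0667]), np.float64(-72.21))
```

Call:
servo_tool --moves "0.1 -0.04 -0.067 -20; 0.387 -0.156 -0.067 -72; 0.387 -0.156 -0.067 -72; 0.387 -0.156 -0.067 -72; 0.387 -0.156 -0.067 -72; 0.387 -0.156 -0.067 -72; 0.387 -0.156 -0.067 -72; 0.387 -0.156 -0.067 -72; 0.387 -0.156 -0.067 -72; 0.387 -0.156 -0.067 -72; 0.387 -0.156 -0.067 -72; 0.387 -0.156 -0.067 -72; 0.387 -0.156 -0.067 -72; 0.387 -0.156 -0.067 -72; 0.387 -0.156 -0.067 -72" --jaw 0.3 --newtons 40

```text
time_s: 1.95
ee_pos: [0.4989, -0.1912, 0.3202]
tool_rot: [-3.141, 0.0, 1.652]
ft_force: [0.8, -0.5, -0.4]
width: 0.701
```

```bash
cat > look.py <<'E'
import sys
from h import *
o=readout.get_obs();im=get_image("wrist");C=cam("wrist",o)
n=sys.argv[1]
cv2.imwrite(f"pics/{n}.png",cv2.resize(im[:,:,::-1],None,fx=1.5,fy=1.5,interpolation=cv2.INTER_CUBIC))
print(o['time_s'],o['ee_pos'],o['tool_rot'],o['width'])
for a in sys.argv[2:]:
    q,z=a.split(',')
    for d in spotter.cut_out("wrist",q)[:4]:
        print(q,round(d['p'],2),np.round(d['box']),np.round(rect(C,d['mask'],float(z)),1))
E
python3 look.py w1 long_plate,.008 saddle,.035 saddle,.0 long_bolt,.01 short_plate,.008 channel,.02 short_bolt,.01
```

```text
1.95 [ 0.49890323 -0.19119395  0.32024617] [-3.14132784e+00  4.25586812e-06  1.65215006e+00] 0.7009878655195484
long_plate 0.61 [315.  19. 360. 116.] [589.7 -64.  111.9  37.7 110.9]
saddle 0.75 [310. 157. 354. 204.] [ 599.4 -210.5   63.    55.5   12.6]
saddle 0.61 [128.  25. 190.  97.] [357.5 -81.4  65.8  53.3 137.7]
saddle 0.75 [310. 157. 354. 204.] [ 608.6 -218.4   68.4   60.3   12.6]
saddle 0.61 [128.  25. 190.  97.] [345.9 -78.2  71.5  57.9 137.7]
long_bolt 0.93 [213.  24. 251.  74.] [444.9 -49.1  58.1  17.1  67.1]
long_bolt 0.24 [289. 225. 321. 273.] [ 583.1 -328.3   91.4   30.2  121.6]
short_plate 0.69 [285. 223. 322. 273.] [ 583.7 -330.2   94.7   31.6  120.3]
channel 0.86 [177. 132. 244. 178.] [ 426.  -194.4   89.7   35.9  161.2]
short_bolt 0.5 [204. 231. 215. 256.] [ 424.9 -335.1   43.4   12.7   68.1]
```

View pics/w1.png

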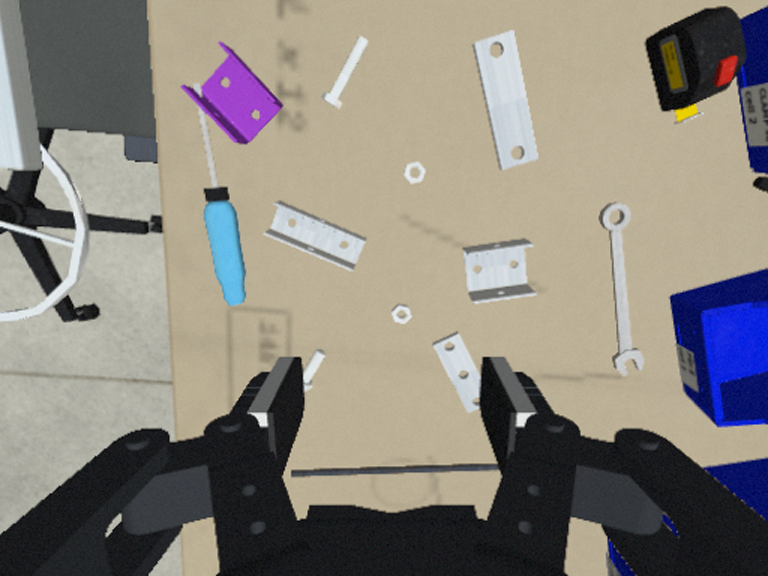

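The 1.5x wrist view shows these candidates:
- **Plates:** the two-hole plate at (505,98) is 112 mm long, so it is the long plate. The three-hole plate at (458,372) is the short one.
- **U-brackets:** the grey one at (499,270) is 60x50, so it is the saddle. The long narrow one at (315,235) is the channel, and the purple one at (232,95) is a decoy.
- **Bolts:** the thin one at (346,72) is 58 mm, so it is the long bolt. The one at (315,370) is the short thick bolt.

Next I'll take a close look at the long plate.

Run:
```python
from h import *
print(rel(.590,-.063,.14,111))
```

```text
(array([0.1195, 0.1007, 0.1803]), np.float64(-16.23))
```

Call:
servo_tool --moves "0.119 0.101 0.18 -16.2; 0.119 0.101 0.18 -16.2; 0.119 0.101 0.18 -16.2; 0.119 0.101 0.18 -16.2; 0.119 0.101 0.18 -16.2; 0.119 0.101 0.18 -16.2; 0.119 0.101 0.18 -16.2; 0.119 0.101 0.18 -16.2; 0.119 0.101 0.18 -16.2" --jaw 0.3

```text
time_s: 3.1
ee_pos: [0.5905, -0.0638, 0.141]
tool_rot: [3.141, 0.001, 1.937]
ft_force: [0.1, -0.0, 1.4]
width: 0.697
```

```bash
python3 look.py w2 long_plate,.008 long_plate,.0
```

```text
3.1 [ 0.59049112 -0.06383549  0.14097481] [3.14117452e+00 5.45971652e-04 1.93683774e+00] 0.6967272186455743
long_plate 0.78 [241. 128. 282. 250.] [590.4 -63.4 111.3  36.2 112.1]
long_plate 0.78 [241. 128. 282. 250.] [591.3 -65.6 114.8  37.4 112.1]
```

View pics/w2.png

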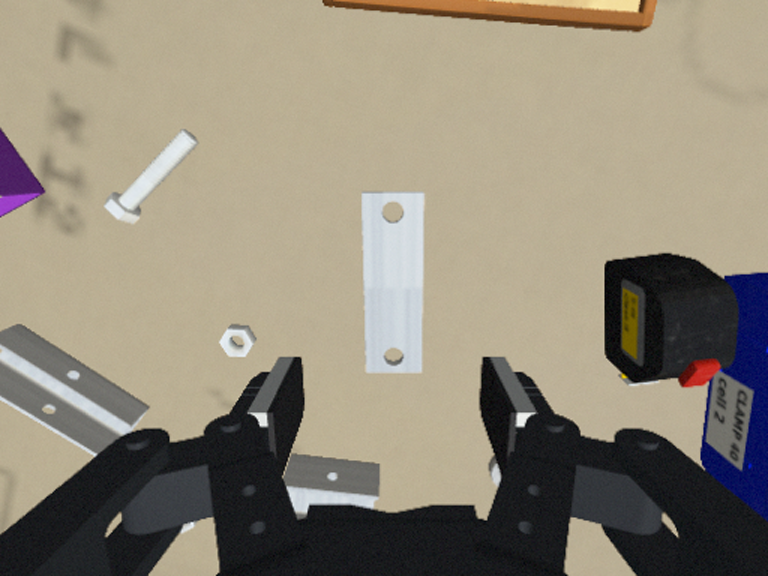

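Call:
servo_tool --moves "0 0 0.04 -0.5; 0 0 0.08 -1; 0 0 0.105 -1; 0 0 0.109 -1; 0 0 0.109 -1; 0 0 0.113 -1; 0 0 0.113 -1; 0 0 0.113 -1" --jaw 0.42

```text
time_s: 3.92
ee_pos: [0.5917, -0.0647, 0.0301]
tool_rot: [3.138, 0.003, 1.953]
ft_force: [-0.7, -0.4, -0.8]
width: 0.582
```

```bash
python3 look.py w3; python3 -c "
from h import *
print(readout.get_obs()['ft_force'])"
```

```text
3.9167 [ 0.59169047 -0.0646887   0.03008417] [3.13815295e+00 2.59974466e-03 1.95311451e+00] 0.5817682250878301
[ 0.05563539 -0.0155046   0.21170816]
```

View pics/w3.png

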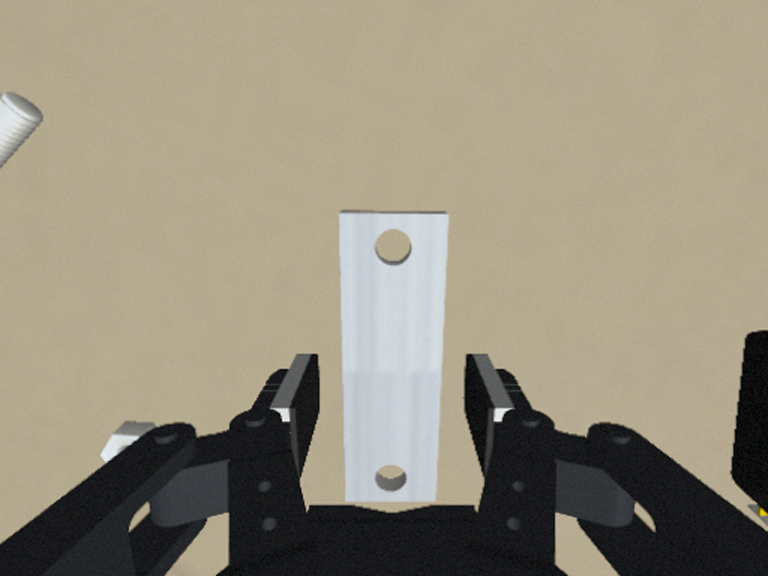

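Call:
servo_tool --moves "0 0 0.004 0; 0 0 0.0065 0; 0 0 0.0065 0; 0 0 0.0065 0; 0 0 0.0065 0" --jaw 0.45

```text
time_s: 4.38
ee_pos: [0.5916, -0.0646, 0.0234]
tool_rot: [3.138, 0.002, 1.953]
ft_force: [0.9, 1.1, -0.6]
width: 0.549
```

Call:
servo_tool --moves "0 0 0 0; 0 0 0 0; 0 0 0 0; 0 0 0 0; 0 0 0 0; 0 0 0 0" --jaw 0.75 --newtons 50

```text
time_s: 4.88
ee_pos: [0.5917, -0.0646, 0.0237]
tool_rot: [3.138, 0.003, 1.953]
ft_force: [-1.8, 0.9, 5.1]
width: 0.389
```

Call:
servo_tool --moves "0 0 -0.01 0; 0 0 -0.04 0; 0 0 -0.08 0; 0 0 -0.1 0; 0 0 -0.1 0; 0 0 -0.1 0"

```text
time_s: 5.38
ee_pos: [0.5918, -0.0647, 0.1251]
tool_rot: [3.136, 0.004, 1.953]
ft_force: [-0.5, 1.4, -0.6]
width: 0.386
```

```bash
python3 look.py w4
python3 - <<'E'
from h import *
im=get_image("top");C=cam("top")
for q in ["nest_long","nest_square","nest_slot","tray"]:
    for d in spotter.cut_out("top",q)[:2]:
        print(q,round(d['p'],2),np.round(rect(C,d['mask'],.01),1))
E
```

```text
5.3833 [ 0.59183035 -0.06465129  0.125099  ] [3.13613326 0.00406241 1.95319263] 0.3863557326530674
nest_long 0.74 [607.1 176.4  92.4  50.4 144. ]
nest_long 0.47 [ 423.3 -195.1   84.7   25.5  160. ]
nest_square 0.79 [533.5 238.2 142.1  96.9  17.1]
nest_slot 0.84 [505.5 333.2 142.4  95.3  16.4]
tray 0.84 [581.4 301.5 297.5 119.5 133. ]
```

View pics/w4.png

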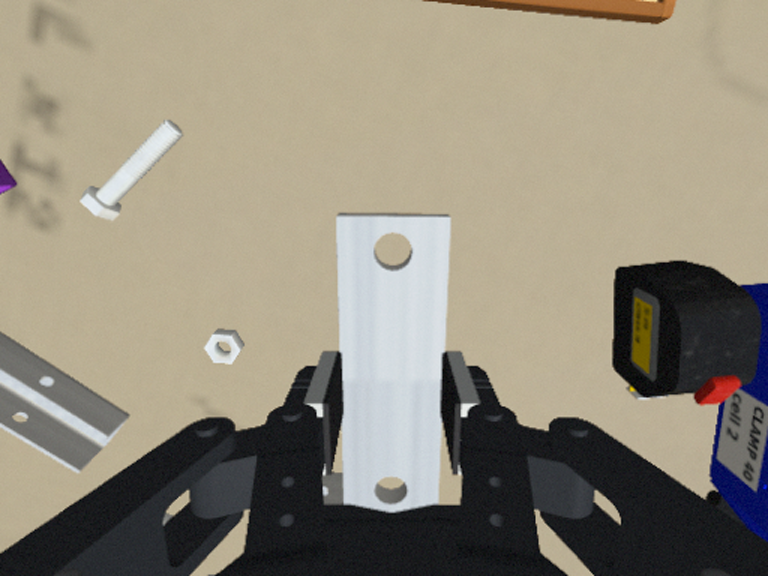

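Run:
```python
from h import *
print(rel(.64,.25,.25,196.5))
```

```text
(array([ 0.2731,  0.1632, -0.1273]), np.float64(-84.59))
```

Call:
servo_tool --moves "0.273 0.163 -0.127 -84.6; 0.273 0.163 -0.127 -84.6; 0.273 0.163 -0.127 -84.6; 0.273 0.163 -0.127 -84.6; 0.273 0.163 -0.127 -84.6; 0.273 0.163 -0.127 -84.6; 0.273 0.163 -0.127 -84.6; 0.273 0.163 -0.127 -84.6; 0.273 0.163 -0.127 -84.6; 0.273 0.163 -0.127 -84.6; 0.273 0.163 -0.127 -84.6; 0.273 0.163 -0.127 -84.6; 0.273 0.163 -0.127 -84.6; 0.273 0.163 -0.127 -84.6; 0.273 0.163 -0.127 -84.6"

```text
time_s: 6.93
ee_pos: [0.6398, 0.2497, 0.2494]
tool_rot: [-3.14, 0.002, -2.857]
ft_force: [-0.1, 0.7, -0.7]
width: 0.385
```

```bash
python3 look.py w5 nest_long,.01 nest_square,.01 nest_slot,.01
```

```text
6.9333 [0.6398197  0.24968012 0.24935579] [-3.14024609e+00  1.68495571e-03 -2.85717990e+00] 0.38539967411721066
nest_long 0.74 [135.   3. 233. 143.] [564.8 141.7 143.5  94.1  16.5]
nest_square 0.8 [230.   4. 322. 140.] [536.6 237.9 140.6  95.8  16.7]
nest_slot 0.75 [322.   5. 418. 141.] [508.6 332.7 141.3  96.3  16.6]
```

View pics/w5.png

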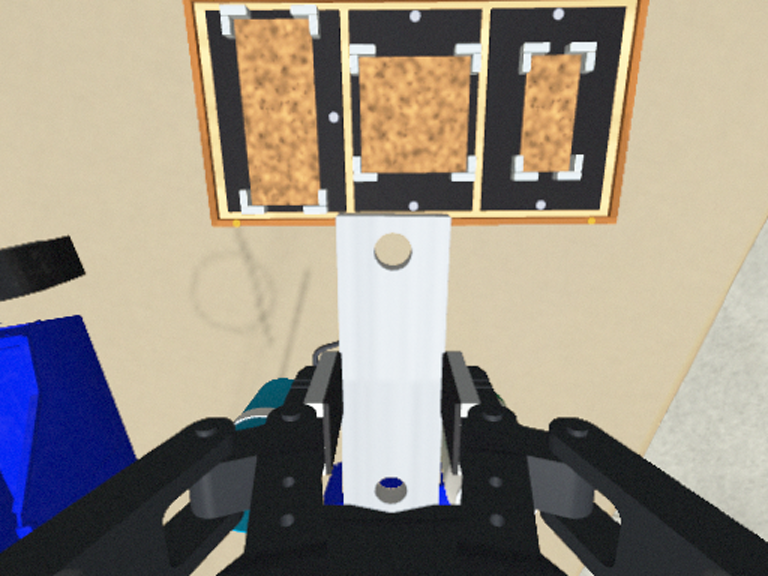

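Run:
```python
from h import *
o=readout.get_obs();C=cam("wrist",o)
Rm=R.from_euler('xyz',o['tool_rot']).as_matrix()
w=pix2w(C,np.array([[393,214],[391,511],[338,214],[450,214]])/1.5,o['ee_pos'][2]-.0157)
print(np.round((w-o['ee_pos'])@Rm*1000,1))
tx=Rm[:2,0]; 
n=np.array([.5652,.1416])
t=n-.0016*tx; print(t)
print(rel(t[0],t[1],.1,196.6), rel(t[0],t[1],.035,196.6))
```

```text
[[ 56.7   1.6  15.6]
 [-51.6   1.   15.8]
 [ 56.6 -14.9  15.6]
 [ 56.7  18.6  15.6]]
[0.56673474 0.14205229]
(array([ 0.1009, -0.0824,  0.1495]), np.float64(-0.18)) (array([ 0.101 , -0.0823,  0.2145]), np.float64(-0.18))
```

Call:
servo_tool --moves "0.1 -0.083 0.05 0; 0.1 -0.083 0.1 0; 0.1 -0.083 0.15 0; 0.1 -0.083 0.15 0; 0.1 -0.083 0.15 0; 0.1 -0.083 0.18 0; 0.1 -0.083 0.2 0; 0.1 -0.083 0.208 0; 0.1 -0.083 0.208 0; 0.1 -0.083 0.208 0"

```text
time_s: 7.97
ee_pos: [0.5684, 0.1418, 0.0423]
tool_rot: [-3.14, 0.003, -2.855]
ft_force: [-0.4, 0.2, -0.8]
width: 0.392
```

```bash
python3 look.py w6;  python3 - <<'E'
from h import *
print(rel(.5667,.142,.035,196.6))
E
```

```text
7.9667 [0.56841552 0.14182315 0.04228458] [-3.14012780e+00  2.74600872e-03 -2.85519976e+00] 0.39199510671745774
(array([0.002 , 0.0007, 0.0078]), np.float64(-0.18))
```

View pics/w6.png

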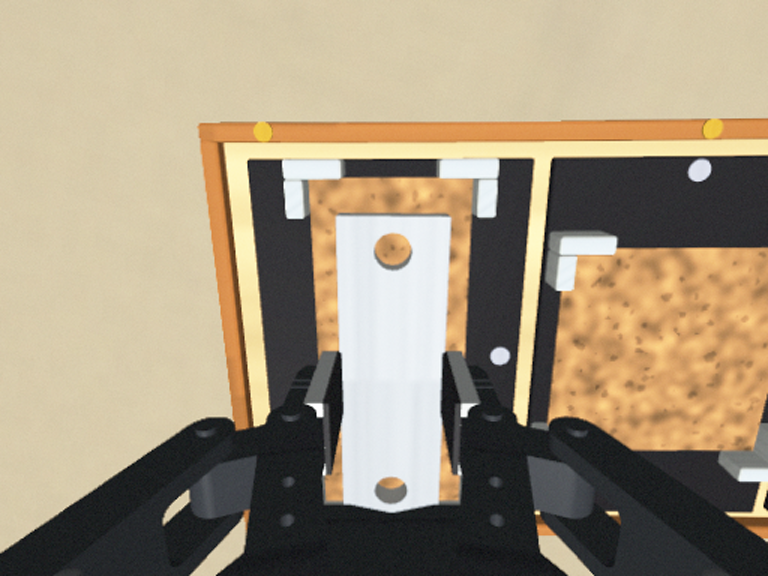

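Call:
servo_tool --moves "0.002 0 0.004 0; 0.002 0 0.007 0; 0.002 0 0.0075 0; 0.002 0 0.0075 0; 0.002 0 0.0075 0"

```text
time_s: 8.43
ee_pos: [0.567, 0.1414, 0.0355]
tool_rot: [-3.14, 0.004, -2.855]
ft_force: [-0.6, 0.7, -1.2]
width: 0.385
```

Call:
servo_tool --moves "0 0 0 0; 0 0 0 0; 0 0 0 0; 0 0 0 0; 0 0 0 0; 0 0 -0.02 0; 0 0 -0.06 0; 0 0 -0.1 0; 0 0 -0.13 0; 0 0 -0.13 0" --jaw 0.4

```text
time_s: 9.27
ee_pos: [0.5687, 0.1418, 0.1716]
tool_rot: [-3.138, 0.012, -2.855]
ft_force: [0.5, -0.3, 0.8]
width: 0.599
```

```bash
python3 look.py w7 long_plate,.018 nest_long,.01;  python3 - <<'E'
from h import *
print(rel(.599,-.209,.17,102.5))
E
```

```text
9.2667 [0.56866654 0.14175945 0.17156393] [-3.13837188  0.01227889 -2.8548595 ] 0.5992211347813929
long_plate 0.65 [244. 119. 283. 236.] [566.1 141.7 110.6  35.6  15.9]
nest_long 0.67 [205. 101. 315. 253.] [568.7 142.2 146.3  96.   16.7]
(array([ 0.0677, -0.3454, -0.0044]), np.float64(93.92))
```

View pics/w7.png

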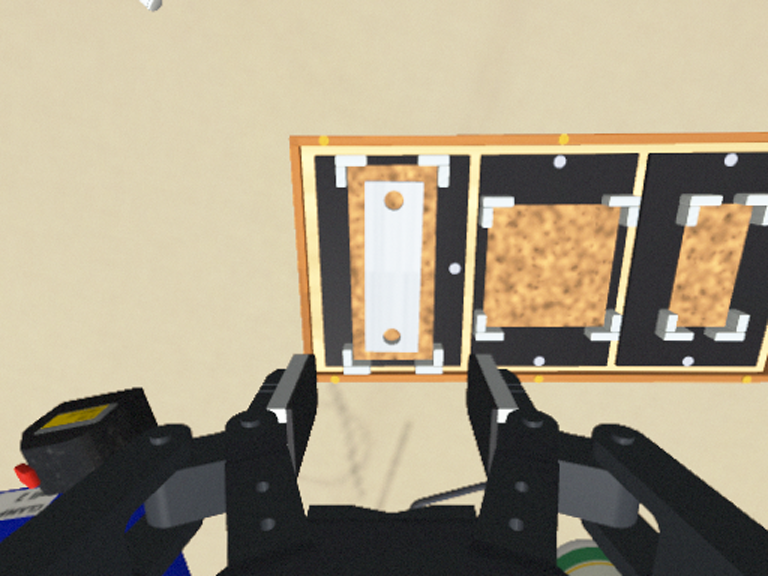

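The plate sits centred and straight in the long nest at (393,265), measured about 2 mm off centre and under 1°. Next is the saddle.

Run:
```python
from h import *
print(rel(.599,-.212,.18,192.6))
```

```text
(array([ 0.0685, -0.3483, -0.0144]), np.float64(3.82))
```

Call:
servo_tool --moves "0.068 -0.348 -0.014 3.8; 0.068 -0.348 -0.014 3.8; 0.068 -0.348 -0.014 3.8; 0.068 -0.348 -0.014 3.8; 0.068 -0.348 -0.014 3.8; 0.068 -0.348 -0.014 3.8; 0.068 -0.348 -0.014 3.8; 0.068 -0.348 -0.014 3.8; 0.068 -0.348 -0.014 3.8; 0.068 -0.348 -0.014 3.8; 0.068 -0.348 -0.014 3.8; 0.068 -0.348 -0.014 3.8" --jaw 0.1

```text
time_s: 10.42
ee_pos: [0.5989, -0.211, 0.1784]
tool_rot: [3.141, 0.003, -2.921]
ft_force: [-0.5, 0.1, 0.4]
width: 0.897
```

```bash
python3 look.py w8 saddle,.035 saddle,.0
```

```text
10.4167 [ 0.59887493 -0.2109523   0.17840899] [ 3.14147060e+00  2.63223632e-03 -2.92133054e+00] 0.8973234877151156
saddle 0.58 [229. 155. 283. 224.] [ 600.2 -213.7   62.5   49.9   12.7]
saddle 0.58 [229. 155. 283. 224.] [ 609.9 -212.1   70.8   56.5   12.7]
```

View pics/w8.png

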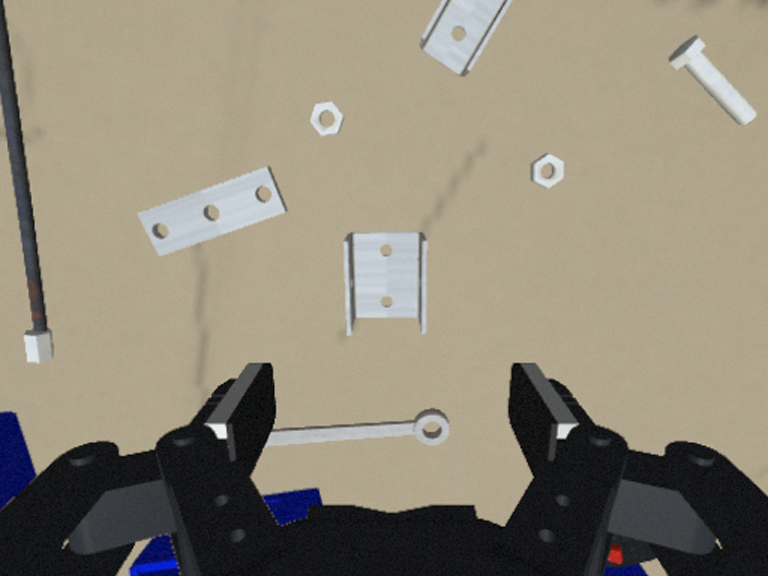

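Run:
```python
from h import *
print(rel(.6001,-.2135,.034,192.7))
```

```text
(array([ 0.0004, -0.0031,  0.1454]), np.float64(-0.0))
```

Call:
servo_tool --moves "0 -0.004 0.04 0; 0 -0.004 0.08 0; 0 -0.004 0.12 0; 0 -0.004 0.144 0; 0 -0.004 0.144 0; 0 -0.004 0.144 0; 0 -0.004 0.144 0"

```text
time_s: 11.15
ee_pos: [0.6017, -0.2143, 0.0373]
tool_rot: [-3.139, 0.005, -2.919]
ft_force: [0.8, 0.6, 0.4]
width: 0.897
```

```bash
python3 look.py w9
```

```text
11.15 [ 0.60167863 -0.21425335  0.03726351] [-3.13922791  0.00541718 -2.91927646] 0.8969288273350562
```

View pics/w9.png

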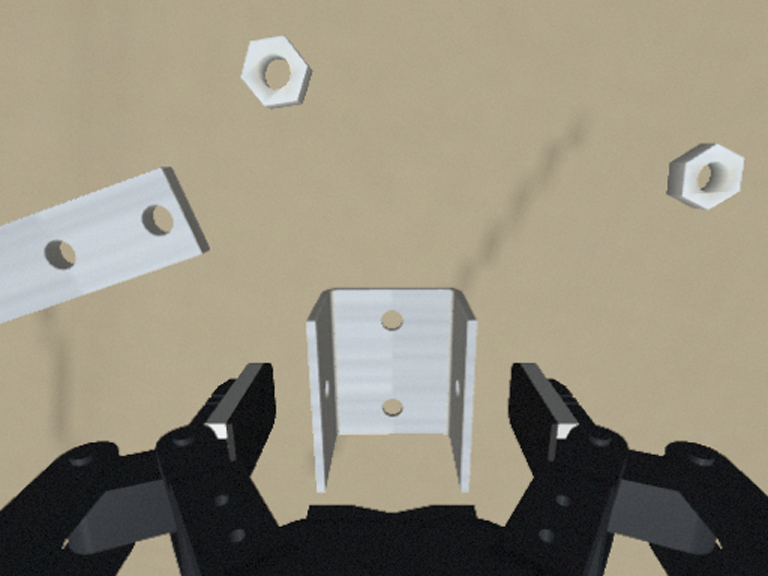

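Call:
servo_tool --moves "0.001 0 0.004 0; 0.001 0 0.004 0; 0.001 0 0.004 0; 0.001 0 0.004 0; 0.001 0 0.004 0; 0.001 0 0.004 0; 0.001 0 0.004 0; 0.001 0 0.004 0" --jaw 0.55 --newtons 40

```text
time_s: 11.87
ee_pos: [0.6015, -0.215, 0.0349]
tool_rot: [-3.138, 0.008, -2.919]
ft_force: [-1.5, 0.1, 7.7]
width: 0.573
```

Call:
servo_tool --moves "0 0 -0.01 0; 0 0 -0.04 0; 0 0 -0.08 0; 0 0 -0.1 0; 0 0 -0.1 0; 0 0 -0.1 0"

```text
time_s: 12.37
ee_pos: [0.6012, -0.2151, 0.1368]
tool_rot: [-3.136, 0.01, -2.919]
ft_force: [-0.4, 0.4, -0.4]
width: 0.574
```

```bash
python3 look.py w10
python3 - <<'E'
from h import *
print(rel(.5367,.2374,.12,196.6))
E
```

```text
12.3667 [ 0.60124282 -0.21507831  0.13683479] [-3.13557796  0.00998705 -2.91945063] 0.5738108910096118
(array([-0.0371,  0.4552,  0.0136]), np.float64(-3.87))
```

View pics/w10.png

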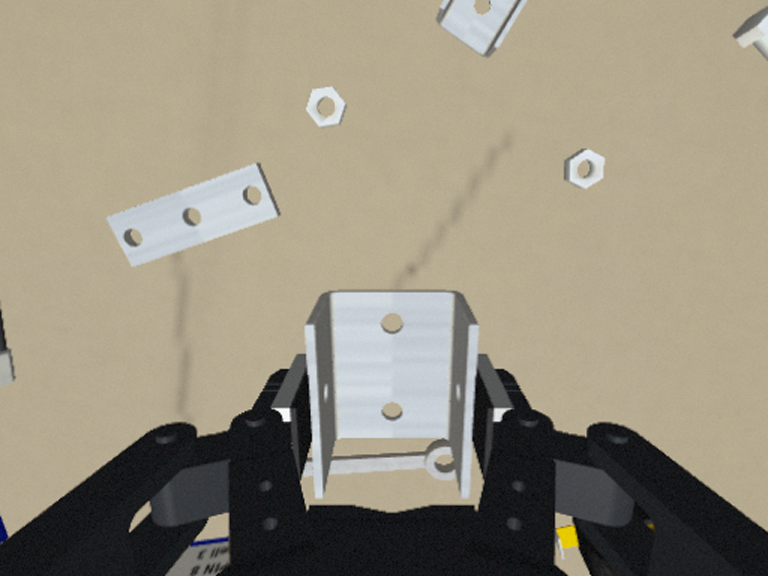

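Call:
servo_tool --moves "-0.037 0.455 0.014 -3.9; -0.037 0.455 0.014 -3.9; -0.037 0.455 0.014 -3.9; -0.037 0.455 0.014 -3.9; -0.037 0.455 0.014 -3.9; -0.037 0.455 0.014 -3.9; -0.037 0.455 0.014 -3.9; -0.037 0.455 0.014 -3.9; -0.037 0.455 0.014 -3.9; -0.037 0.455 0.014 -3.9; -0.037 0.455 0.014 -3.9; -0.037 0.455 0.014 -3.9; -0.037 0.455 0.014 -3.9; -0.037 0.455 0.014 -3.9; -0.037 0.455 0.014 -3.9"

```text
time_s: 13.67
ee_pos: [0.5366, 0.2361, 0.1192]
tool_rot: [-3.136, 0.007, -2.852]
ft_force: [-0.1, 0.0, -0.4]
width: 0.574
```

```bash
python3 look.py w11
python3 - <<'E'
from h import *
print(rel(.5375,.2376,.046,196.6))
E
```

```text
13.6667 [0.53656156 0.23612235 0.1191663 ] [-3.13635005  0.00685061 -2.85247492] 0.574373389496583
(array([-0.0007,  0.0017,  0.0733]), np.float64(-0.06))
```

View pics/w11.png

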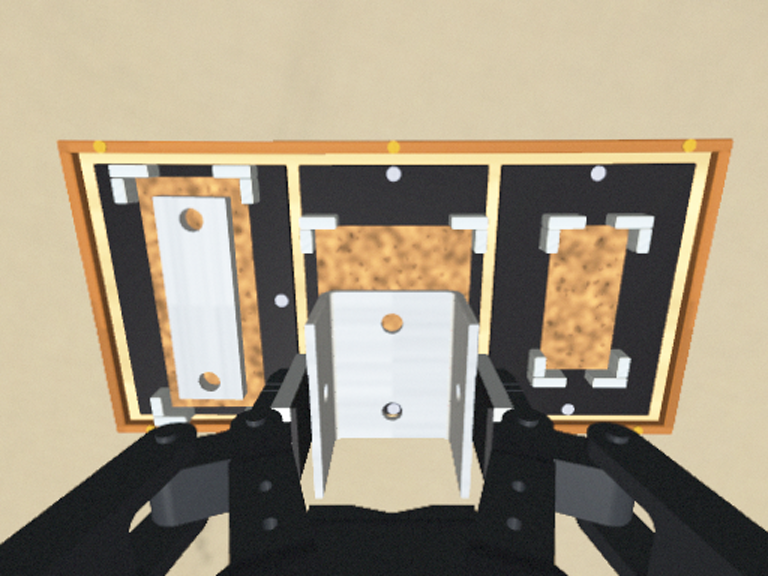

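Call:
servo_tool --moves "0 0.001 0.03 0; 0 0.001 0.055 0; 0 0.001 0.062 0; 0 0.001 0.064 0; 0 0.001 0.064 0; 0 0.001 0.064 0"

```text
time_s: 14.22
ee_pos: [0.5377, 0.2366, 0.0566]
tool_rot: [-3.136, 0.009, -2.853]
ft_force: [0.2, 0.7, -1.3]
width: 0.572
```

```bash
python3 look.py w12
python3 - <<'E'
from h import *
print(rel(.5375,.2372,.046,196.6))
E
```

```text
14.2167 [0.53772568 0.23659019 0.05656702] [-3.13641212  0.00866243 -2.853481  ] 0.5716519143966754
(array([0.0003, 0.0006, 0.0107]), np.float64(-0.08))
```

View pics/w12.png

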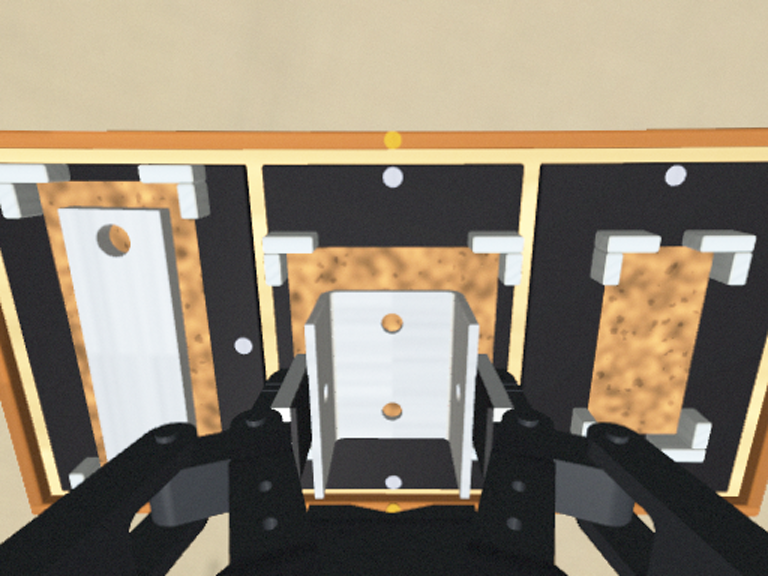

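Run:
```python
from h import *
o=readout.get_obs();C=cam("wrist",o)
Rm=R.from_euler('xyz',o['tool_rot']).as_matrix()
def t(p,z): return np.round((pix2w(C,np.array(p)/1.5,z)-o['ee_pos'])@Rm*1000,1)
zb=o['ee_pos'][2]-.0349
print("saddle base", t([[392,291],[392,438]],zb+.002))
print("field far", t([[392,247]],.010), "stops far inner",t([[392,250]],.010))
print("holes plate", t([[393,177],[393,482]],.010), "right field far/near",t([[655,247],[640,432]],.010))
print("edging",t([[392,140],[392,511]],.012))
```

```text
saddle base [[ 27.6   1.3  32.6]
 [-32.9   1.4  33.2]]
field far [[40.8  1.3 46.3]] stops far inner [[39.6  1.3 46.3]]
holes plate [[ 66.2   1.7  46.1]
 [-64.9   1.9  47.3]] right field far/near [[ 40.8  99.1  45.8]
 [-38.6 106.2  46.5]]
edging [[ 78.7   1.3  44. ]
 [-78.6   1.4  45.4]]
```

Call:
servo_tool --moves "0.003 0 0.004 0; 0.003 0 0.008 0; 0.003 0 0.01 0; 0.003 0 0.0105 0; 0.003 0 0.0105 0; 0.003 0 0.0105 0"

```text
time_s: 14.77
ee_pos: [0.535, 0.2359, 0.0462]
tool_rot: [-3.136, 0.009, -2.853]
ft_force: [0.5, 0.5, -0.3]
width: 0.575
```

Call:
servo_tool --moves "0 0 0 0; 0 0 0 0; 0 0 0 0; 0 0 0 0; 0 0 -0.02 0; 0 0 -0.06 0; 0 0 -0.1 0; 0 0 -0.13 0; 0 0 -0.13 0" --jaw 0.2

```text
time_s: 15.52
ee_pos: [0.5359, 0.2369, 0.1822]
tool_rot: [-3.136, 0.017, -2.853]
ft_force: [0.9, 0.1, 0.3]
width: 0.8
```

```bash
python3 look.py w13 nest_square,.01 saddle,.045
python3 - <<'E'
from h import *
print(rel(.445,-.049,.16,67))
E
```

```text
15.5167 [0.53585542 0.23687615 0.18224556] [-3.13632195  0.01741422 -2.85311141] 0.7999645103817764
nest_square 0.87 [214. 105. 312. 240.] [537.  237.5 141.   96.4  16.7]
nest_square 0.23 [312. 107. 420. 239.] [507.6 332.7 140.2  94.7  16.7]
saddle 0.92 [232. 148. 287. 221.] [534.4 236.4  64.6  49.8  16.7]
(array([ 0.1662, -0.2481,  0.0157]), np.float64(129.52))
```

View pics/w13.png

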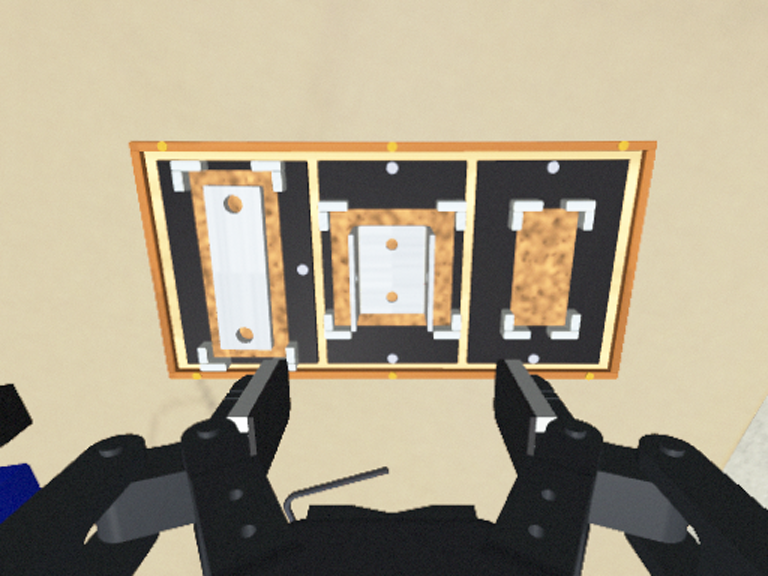

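The saddle sits centred in the square nest at (392,268). Next is the long bolt.

Run:
```python
from h import *
print(rel(.445,-.049,.16,247))
```

```text
(array([ 0.1662, -0.2481,  0.0157]), np.float64(-50.48))
```

Call:
servo_tool --moves "0.166 -0.248 0.015 -50.5; 0.166 -0.248 0.015 -50.5; 0.166 -0.248 0.015 -50.5; 0.166 -0.248 0.015 -50.5; 0.166 -0.248 0.015 -50.5; 0.166 -0.248 0.015 -50.5; 0.166 -0.248 0.015 -50.5; 0.166 -0.248 0.015 -50.5; 0.166 -0.248 0.015 -50.5; 0.166 -0.248 0.015 -50.5; 0.166 -0.248 0.015 -50.5; 0.166 -0.248 0.015 -50.5" --jaw 0.45

```text
time_s: 16.67
ee_pos: [0.4451, -0.048, 0.1603]
tool_rot: [-3.132, 0.002, -1.972]
ft_force: [0.4, 0.2, -0.7]
width: 0.55
```

```bash
python3 look.py w14 long_bolt,.01
python3 - <<'E'
from h import *
print(spotter.mark_of("wrist","long_bolt")[:2])
E
```

```text
16.6667 [ 0.44514398 -0.04798503  0.160275  ] [-3.13219131e+00  1.85265758e-03 -1.97204566e+00] 0.5503347501331238
long_bolt 0.65 [250. 151. 274. 217.] [445.8 -49.6  61.6  16.4  66.5]
[{'uv': [260.4, 183.8], 'p': 0.82}]
```

View pics/w14.png

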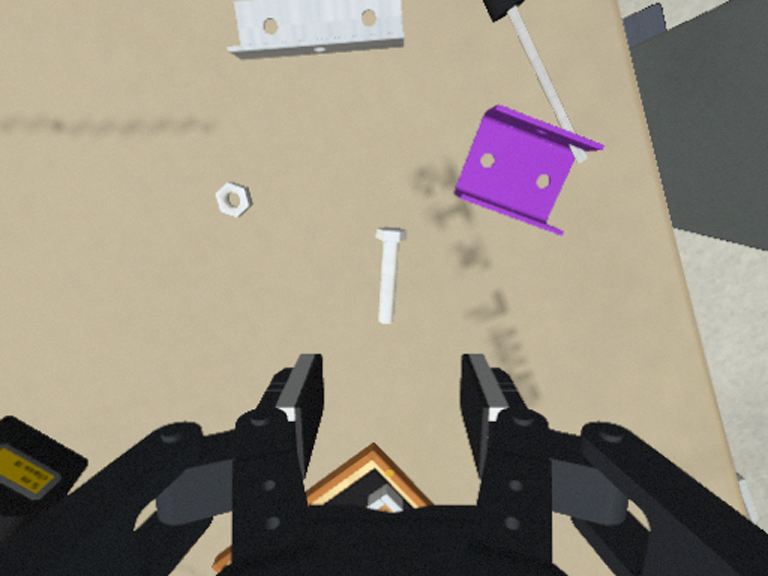

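Run:
```python
from h import *
o=readout.get_obs();C=cam("wrist",o)
w=pix2w(C,np.array([[391,228],[386,323]])/1.5,.008)
d=w[1]-w[0];print(w,np.linalg.norm(d),np.degrees(np.arctan2(d[1],d[0])))
c=w.mean(0);Rm=R.from_euler('xyz',o['tool_rot']).as_matrix()
c=c-Rm[:,1]*.0008
print(c,rel(c[0],c[1],.030,np.degrees(np.arctan2(-d[1],-d[0]))))
```

```text
[[ 0.43382808 -0.07652913  0.008     ]
 [ 0.46073985 -0.02113412  0.008     ]] 0.06158611576677205 64.08879070831588
[ 0.4480208  -0.04914309  0.00800798] (array([ 0.0003, -0.0017,  0.1306]), np.float64(3.0))
```

Call:
servo_tool --moves "0 -0.001 0.04 2.5; 0 -0.001 0.08 2.5; 0 -0.001 0.12 2.5; 0 -0.001 0.13 2.5; 0 -0.001 0.13 2.5; 0 -0.001 0.133 2.5; 0 -0.001 0.133 2.5"

```text
time_s: 17.4
ee_pos: [0.4483, -0.0485, 0.0282]
tool_rot: [-3.13, 0.002, -2.014]
ft_force: [-0.8, 0.5, 0.1]
width: 0.549
```

```bash
python3 look.py w15
```

```text
17.4 [ 0.44833881 -0.04848948  0.0282468 ] [-3.13037885e+00  2.49914654e-03 -2.01379024e+00] 0.5489358454351473
```

View pics/w15.png

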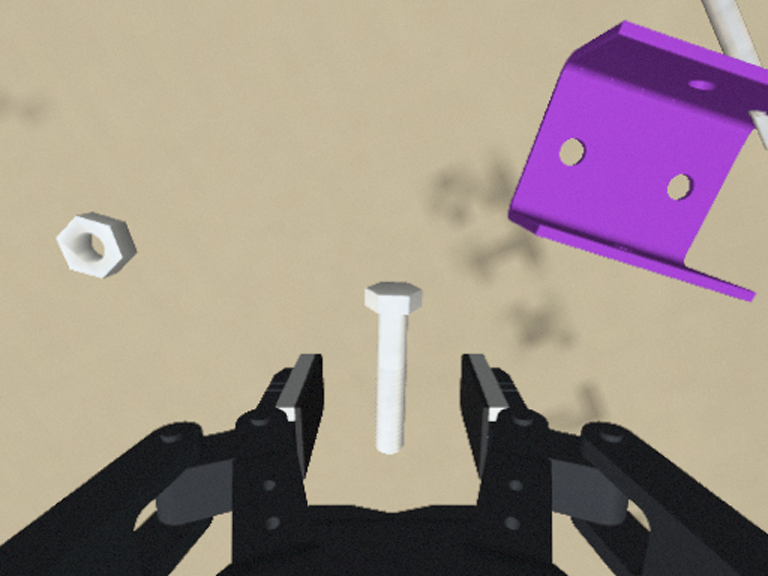

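Call:
servo_tool --moves "0 0 0.0005 0; 0 0 0.0005 0; 0 0 0.0005 0; 0 0 0.0005 0; 0 0 0.0005 0; 0 0 0.0005 0; 0 0 0.0005 0; 0 0 0.0005 0; 0 0 0.0005 0" --jaw 0.95 --newtons 40

```text
time_s: 18.2
ee_pos: [0.449, -0.0487, 0.029]
tool_rot: [-3.128, 0.003, -2.014]
ft_force: [-1.2, 1.3, 12.1]
width: 0.189
```

Call:
servo_tool --moves "0 0 -0.01 0; 0 0 -0.04 0; 0 0 -0.08 0; 0 0 -0.1 0; 0 0 -0.1 0; 0 0 -0.1 0"

```text
time_s: 18.7
ee_pos: [0.4483, -0.0486, 0.1301]
tool_rot: [-3.125, 0.003, -2.014]
ft_force: [0.1, -0.0, -1.5]
width: 0.18
```

```bash
python3 look.py w16
python3 - <<'E'
from h import *
o=readout.get_obs();C=cam("wrist",o)
print(rel(.508,.333,.10,196.6))
E
```

```text
18.7 [ 0.44833852 -0.04863892  0.13013842] [-3.12526016  0.00341407 -2.01408928] 0.17951299564930323
(array([-0.3704,  0.1095,  0.0286]), np.float64(48.0))
```

View pics/w16.png

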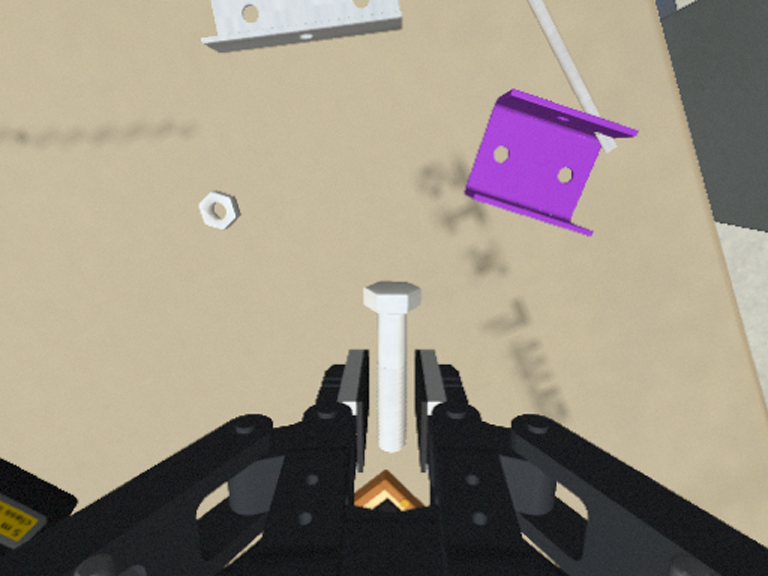

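Call:
servo_tool --moves "-0.37 0.11 0.02 48; -0.37 0.11 0.02 48; -0.37 0.11 0.02 48; -0.37 0.11 0.02 48; -0.37 0.11 0.02 48; -0.37 0.11 0.02 48; -0.37 0.11 0.02 48; -0.37 0.11 0.02 48; -0.37 0.11 0.02 48; -0.37 0.11 0.02 48; -0.37 0.11 0.02 48; -0.37 0.11 0.02 48; -0.37 0.11 0.02 48; -0.37 0.11 0.02 48; -0.37 0.11 0.02 48"

```text
time_s: 20.0
ee_pos: [0.5071, 0.3316, 0.1084]
tool_rot: [-3.134, 0.012, -2.853]
ft_force: [-0.7, 0.2, -0.4]
width: 0.19
```

```bash
python3 look.py w17
python3 - <<'E'
from h import *
print(rel(.508,.333,.05,196.6))
E
```

```text
20.0 [0.50708487 0.33163024 0.10835349] [-3.13416454  0.01169944 -2.85307949] 0.18962017331850572
(array([-0.0004,  0.0014,  0.0586]), np.float64(-0.08))
```

View pics/w17.png

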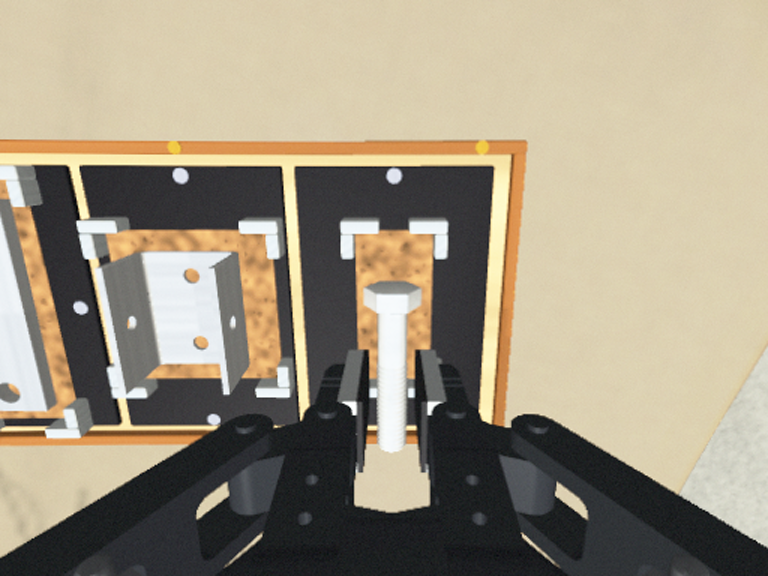

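Call:
servo_tool --moves "0 0.0005 0.03 0; 0 0.0005 0.055 0; 0 0.0005 0.059 0; 0 0.0005 0.06 0; 0 0.0005 0.06 0; 0 0.0005 0.06 0"

```text
time_s: 20.55
ee_pos: [0.5086, 0.3321, 0.05]
tool_rot: [-3.135, 0.014, -2.854]
ft_force: [0.1, 0.0, -0.2]
width: 0.187
```

```bash
python3 look.py w18
```

```text
20.55 [0.50864867 0.33206566 0.05003872] [-3.13457288  0.01392931 -2.85357796] 0.18713344794028058
```

View pics/w18.png

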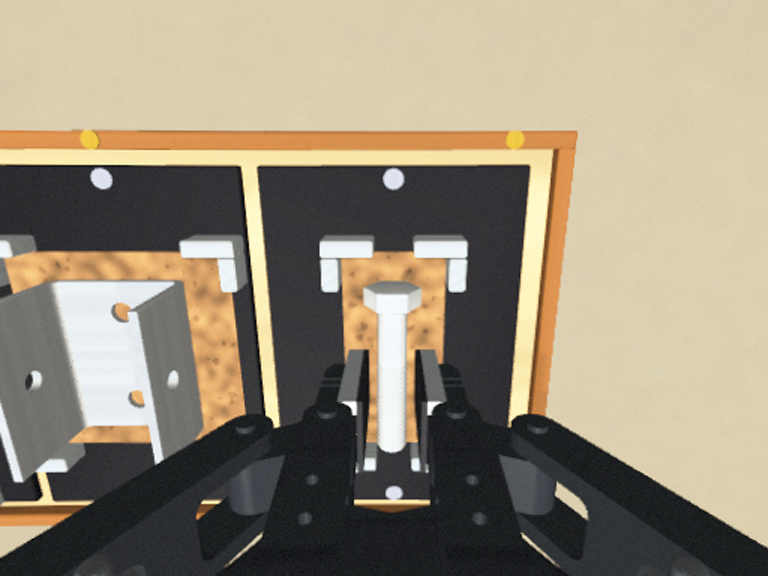

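Run:
```python
from h import *
o=readout.get_obs();C=cam("wrist",o)
Rm=R.from_euler('xyz',o['tool_rot']).as_matrix()
def t(p,z): return np.round((pix2w(C,np.array(p)/1.5,z)-o['ee_pos'])@Rm*1000,1)
zb=o['ee_pos'][2]-.0287
print("bolt", t([[392,283],[391,450]],zb+.008))
print("screws", t([[393,178],[394,493]],.010),"field far",t([[393,252]],.010))
```

```text
bolt [[ 33.9   1.3  20.2]
 [-29.6   1.   21.1]]
screws [[ 66.1   1.6  39.1]
 [-65.3   2.3  41. ]] field far [[40.2  1.7 39.5]]
```

Call:
servo_tool --moves "-0.001 0.0005 0.004 0; -0.001 0.0005 0.008 0; -0.001 0.0005 0.01 0; -0.001 0.0005 0.0105 0; -0.001 0.0005 0.0105 0; -0.001 0.0005 0.0105 0"

```text
time_s: 21.1
ee_pos: [0.5096, 0.3329, 0.0395]
tool_rot: [-3.135, 0.014, -2.853]
ft_force: [0.3, -0.6, -0.8]
width: 0.184
```

Call:
servo_tool --moves "0 0 0 0; 0 0 0 0; 0 0 0 0; 0 0 0 0; 0 0 0 0; 0 0 -0.02 0; 0 0 -0.06 0; 0 0 -0.1 0; 0 0 -0.14 0; 0 0 -0.14 0; 0 0 -0.14 0" --jaw 0.55

```text
time_s: 22.02
ee_pos: [0.5084, 0.3338, 0.1818]
tool_rot: [-3.135, 0.018, -2.853]
ft_force: [-0.0, 0.3, -1.3]
width: 0.449
```

```bash
python3 look.py w19 long_plate,.018 long_bolt,.018 nest_slot,.01 saddle,.045
python3 - <<'E'
from h import *
im=get_image("top");cv2.imwrite("pics/topd.png",cv2.resize(im[110:230,100:340,::-1],None,fx=3.3,fy=3.3,interpolation=cv2.INTER_CUBIC))
E
```

```text
22.0167 [0.50841001 0.33379275 0.18181359] [-3.13524089  0.01834667 -2.8533276 ] 0.4485181156625602
long_plate 0.97 [ 24. 120.  88. 234.] [564.5 144.8 111.1  40.9  15.9]
long_bolt 0.9 [252. 147. 276. 212.] [507.3 333.7  62.2  18.9  16.6]
nest_slot 0.56 [209. 106. 311. 242.] [508.9 333.4 140.5  93.5  16.6]
nest_slot 0.29 [  0. 102. 120. 248.] [567.6 144.  145.5  96.2  16.6]
saddle 0.62 [116. 149. 187. 220.] [533.5 241.2  64.3  58.4  16.7]
```

View pics/w19.png

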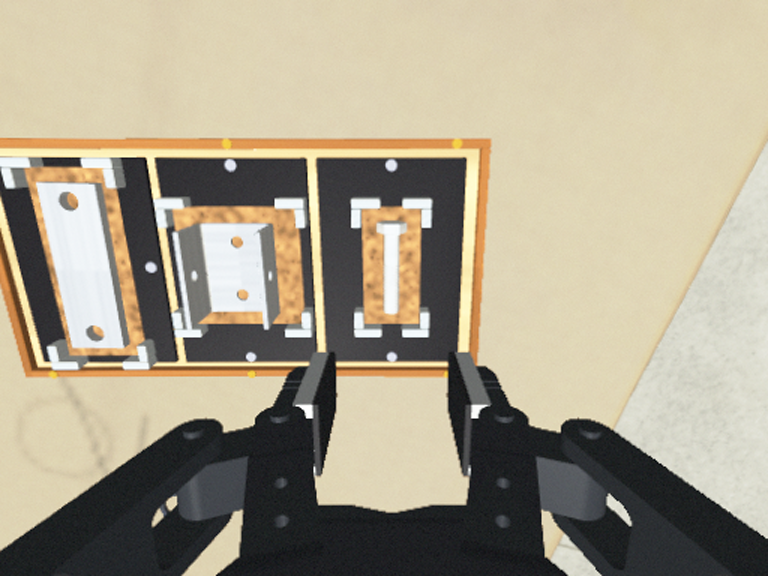

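View pics/topd.png

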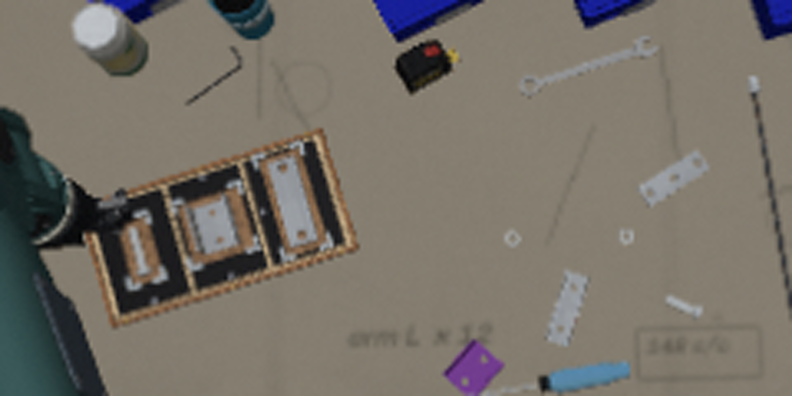

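All three parts lie straight and centred in their nests, and the look-alikes are where they were. I'll hand in the job.

```bash
python3 -c "
from h import *
print(ctrl.finish_job())"
```

```text
the job is handed in; nothing more can be done
None
```

I put the long plate, the saddle and the long bolt into their nests and handed the job in at about 22 s of the 80 s allowed. The hand-in gives no verdict, so what follows is from my own camera checks.

- **Long plate:** about 2 mm from the middle of the long nest and turned less than 1° from its axis.
- **Saddle:** about 2–3 mm from the middle of the square nest, walls parallel to the nest. The last oblique view gave about 5 mm, because its tall walls skewed that reading; it is still inside the 15 mm limit.
- **Long bolt:** about 2 mm from the middle of the small narrow nest and straight to within a degree.
- **Look-alikes:** the short plate, channel and short bolt look unmoved in the last overhead picture. I compared that by eye rather than measuring it.
- **Robot:** the open gripper was about 0.16 m above the tray at hand-in, touching nothing. The highest force reading between moves was about 12 N.

The networks' first overhead pass swapped the short plate and the channel. The close wrist view, with its hole counts and sizes, settled which was which before I reached for anything.

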